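# Wipe broken porcelain off a tilted rocker platform

### The arm

A 6-joint arm with a two-finger parallel gripper is mounted at the origin on a cart in front of the work surface, level with it; the furniture and walls round the work are solid. World frame = base frame: x ahead of the robot, y to its left, z up, the work surface at z = 0. Lengths are in m, angles in rad, forces in N, time in s.
With the tool pointing down it reaches from about 0.375 to 0.975 m from the base axis. Payload 3.8 kg.
Tool frame: the origin (TCP) lies on the centre line of the jaws, within the pads' length; the fingertips stand 22 mm ahead of it and the grasp point (between the pads) lies 3 mm ahead of it; z points along the fingers, y is the line along which they close (so a half turn about z gives the same grasp; the last joint's range is limited). The gripper opens to 88 mm and grips with 3 to 60 N. Pads are 18 mm wide; open, the fingers measure 123 mm over their backs; the gripper's body (75 mm by 187 mm) begins 45 mm behind the grasp point.
Start: joints at [-1.328, 0.264, 1.604, -0, 1.274, -0.037], TCP at [0.186, -0.649, 0.261] pointing down, gripper open.
Joint ranges: [-2.63, 2.63], [-0.94, 2.18], [0.31, 2.57], [-1.31, 4.45], [0, 2.66], [-2.55, 2.55]. Speed limits (rad/s): [2.57, 2.57, 3.14, 3.14, 3.14, 3.14].

### API

Orientations are given as a unit quaternion [x, y, z, w].
In Python, from plant import status, imaging, hand_in, finder gives the robot as it stands. The module is installed in compiled form; this text tells all that it offers.
- The arm moves only by the tool jog_arm, never from a script. Its argument "steps" is a list that holds one entry, the list of rows, each a list of 7 numbers: the turn, a rotation vector about the tool's x, y, z in rad, then the shift along the tool's x, y, z in m, then the closure, from 0 (fully open) to 1 (shut). In form: [[[rx, ry, rz, dx, dy, dz, jaw], ...]]. A call has 1 to 5 rows; each row shifts and turns the commanded pose from where the row before left it, along the tool's axes as they then stand; what a row does not reach is not made up. A row lasts 1/8 s, in which the tool goes at most 62.5 mm and 10.7 degrees, less where a joint would pass 70% of its speed; a pose out of reach is approached as far as the arm can. A call with a gripper value outside its range is refused whole. The fingers move at their own pace and stop on an object; "squeeze" is the grip in N (left out, the last holds). Time passes only in rows, so rows that do not move let the fingers close. It gives the time, the measured TCP pose, the force, the opening and the grip force at its end, in the units of the state.
- status.sense(): the state, without advancing time (a new reading comes with each control period).
- imaging.camera(name): name is "scene" or "top"; returns a dict with "frame" (384x512x3 uint8, red, green, blue), "camera_matrix" (3x3 intrinsics, pixels), "world_from_camera" (4x4, takes a point from camera to world coordinates). Camera axes: x right, y up, looking along -z (the intrinsics and any distortion apply to the point x, -y, -z); pixel columns grow to the right and rows downward; lengths in m; the calibration is good to about 2 mm. A picture is of the moment at which its call begins. There is no depth.
- hand_in(): hands the job in; it is judged then, once.
Trained networks look in a picture, given as the dict that the camera call returned (one of the last four; its "shot" number tells which), for a name from the list of things; names that differ only in an ending like _2 or _b are one class to them, and where a whole thing is asked for, a point or a joint stands for the part that bears it (a point fixed in the world has none). Each returns a list of dicts, best first, with "conf" (0 to 1); they miss things now and then, are a little off and sometimes report something else, mostly with a low value. They report only what shows in the picture. A call takes as long as a camera call.
- finder.trace(picture, target): "mask" (384x512 bool, what is visible of it) and "centre" ([column, row] in pixels, amid what is visible of it).
- finder.spot_point(picture, target): "centre" ([column, row] in pixels: a listed point, or the origin of a listed thing).
The state is a dict: "time": time; "qpos": joint angles; "qd": joint speeds; "tau": joint torques, N m; "tool_pos": TCP position; "tool_rot": TCP orientation; "force": force on the tool from outside, world axes, zero at the start; "torque": the same for the moment, N m; "gripper_width": opening from 0.0 (shut) to 1.0 (fully open); "grasp_force": force on a finger pad.
Only numpy, scipy, OpenCV 4.12 (cv2) and the standard library are available. Lean on these libraries where they do the work, as an engineer would, in place of code of your own. Each camera call takes 0.05 s, during which the arm holds its last target. There are 200 camera calls.

### The job

A porcelain dish broke on the rocker, whose platform has stopped at a tilt. Take the blue scraper block by its grip and, with its rubber foot resting lightly on the mat, never pressing or knocking it hard, wipe all five chips off the open end of the platform into the steel tray, in as many strokes as it takes. The chips are sharp, so the gripper must not touch them; knock over neither flask nor beaker, and finally stand the scraper upright on the bench and let go.

Things in the scene. Friction and masses are not known exactly. Their poses are not given: they have to be found in the camera images.
- rocker: White laboratory see-saw rocker, fixed on the bench, its base 130 (x) x 136 (y) mm and 45 mm high; origin under the middle of the base on the bench top, z up, x across the platform, y along it. This is the pose of the level base only: the platform on it has stopped at a tilt that is not reported and must be felt or seen.
- rocker_axis (a point): Middle of the platform's tilting axis, which runs along the rocker's y, 55 mm above the bench (a point of the base; its axes do not tilt). The mat lies 15 mm above the axis and turns about it, up to 0.11 rad either way; the drive holds it firmly. Black mat 150 (x) x 180 (y) mm; rims 9 mm high along x = -75 and +75 mm; the ends, y = -90 and +90 mm, are open and flush.
- scraper_grip (a point): Blue scraper block, about 130 g, standing on a flat black rubber foot 86 (x) x 28 (y) mm that wipes with its long sides. A body 80 x 26 mm reaches 21 mm up; above it an upright grip, 24 (x) x 44 (y) mm, from 21 to 64 mm. The point is the middle of the grip, 42 mm above the foot's underside. Best taken from above across the 24 mm (fingers closing along x), so that it cannot pivot in the hand.
- tray: Open steel tray, 190 (x) x 120 (y) x 30 mm high, walls 3 mm, loose on the bench, 0.5 kg; origin in the middle of its underside. It stands parallel to the rocker before one of the platform's two open ends (which end changes) and reaches about 15 mm under it; a pocket calculator lies before the other end.
- flask_100: Conical glass flask, 64 mm across and 105 mm high, standing behind on the right; origin in the middle of its underside. A bystander.
- beaker_50: Small glass beaker, 47 mm across and 58 mm high, standing in front on the left; origin in the middle of its underside. A bystander.
- chip_0_c (a point): Chip of white porcelain, an irregular flat shard some 15 to 27 mm across and 6 mm thick, 12 g, lying loose on the mat; this point is its centre, 3 mm above its underside.
- chip_1_c (a point): Chip of white porcelain, an irregular flat shard some 15 to 27 mm across and 6 mm thick, 12 g, lying loose on the mat; this point is its centre, 3 mm above its underside.
- chip_2_c (a point): Chip of white porcelain, an irregular flat shard some 15 to 27 mm across and 6 mm thick, 12 g, lying loose on the mat; this point is its centre, 3 mm above its underside.
- chip_3_c (a point): Chip of white porcelain, an irregular flat shard some 15 to 27 mm across and 6 mm thick, 12 g, lying loose on the mat; this point is its centre, 3 mm above its underside.
- chip_4_c (a point): Chip of white porcelain, an irregular flat shard some 15 to 27 mm across and 6 mm thick, 12 g, lying loose on the mat; this point is its centre, 3 mm above its underside.

How it is judged:
On the way, in this order (a step that is already met when the one before it is completed fails the run):
1. the scraper, held in the gripper, wipes along the mat in light contact (0.5 to 15 N, faster than 10 mm/s) for 0.3 s (contact force between scraper and rocker between 0.5 and 15 N and linear speed of scraper above 0.01 m/s and contact force between the fingers and scraper above 1 N and z of scraper in the frame of rocker between 0.055 and 0.1 m and x of scraper in the frame of rocker between -0.08 and 0.08 m and y of scraper in the frame of rocker between -0.1 and 0.1 m), for 0.3 s.
2. all five chips lie in the tray (x of chip_0_c in the frame of tray between -0.093 and 0.093 m and y of chip_0_c in the frame of tray between -0.058 and 0.058 m and z of chip_0_c in the frame of tray between 0 and 0.03 m and x of chip_1_c in the frame of tray between -0.093 and 0.093 m and y of chip_1_c in the frame of tray between -0.058 and 0.058 m and z of chip_1_c in the frame of tray between 0 and 0.03 m and x of chip_2_c in the frame of tray between -0.093 and 0.093 m and y of chip_2_c in the frame of tray between -0.058 and 0.058 m and z of chip_2_c in the frame of tray between 0 and 0.03 m and x of chip_3_c in the frame of tray between -0.093 and 0.093 m and y of chip_3_c in the frame of tray between -0.058 and 0.058 m and z of chip_3_c in the frame of tray between 0 and 0.03 m and x of chip_4_c in the frame of tray between -0.093 and 0.093 m and y of chip_4_c in the frame of tray between -0.058 and 0.058 m and z of chip_4_c in the frame of tray between 0 and 0.03 m), for 0.2 s.
At the end, for the whole second after the job is handed in: All five chips lie inside the tray's walls at rest; the scraper stands upright (within about 6 degrees) on its foot on the bench, at rest and released (all of step 2 and linear speed of each of chip_0, chip_1, chip_2, chip_3, chip_4 below 0.03 m/s and height (world z) of scraper_grip below 0.047 m and angle between scraper_grip's own z axis and vertical below 0.1 rad and linear speed of scraper below 0.02 m/s); the robot touches nothing.
It fails at once if the scraper is pressed or knocked against the rocker with more than 25 N (contact force between scraper and rocker above 25 N).
It fails at once if the gripper touches a chip (contact force between any of the fingers, the arm and chip_0 above 0.2 N or contact force between any of the fingers, the arm and chip_1 above 0.2 N or contact force between any of the fingers, the arm and chip_2 above 0.2 N or contact force between any of the fingers, the arm and chip_3 above 0.2 N or contact force between any of the fingers, the arm and chip_4 above 0.2 N).
It fails at once if the flask or the beaker is knocked over or pushed away by more than 30 mm ((distance of flask_100 from where it was at the start of the episode above 0.03 m or angle between flask_100's own z axis and vertical above 0.4 rad) or (distance of beaker_50 from where it was at the start of the episode above 0.03 m or angle between beaker_50's own z axis and vertical above 0.4 rad)).
It also fails if it takes over 72 s, if anything falls off the work surface, if the arm or the gripper's body presses on something with over 40 N, if the wrist force passes 120 N, or if a joint passes its speed limit or range.

## Working session

There is one attempt and no reset: what is moved stays moved. The work goes in short steps, Python scripts to look and compute and a tool call to move; the robot and the scene stay as the last step left them, time stands still between calls to the robot, and variables do not carry over. Pictures are saved under pics/ and viewed, at most 10 in all, crops included, and the job is handed in when it is done.

Besides the shell and the picture viewer there is one more tool, called after ">>>" as name([rows], argument=value, ...), one row to a line, values as JSON. jog_arm: Moves the arm, as the interface text tells. Its arguments: {"type":"object","properties":{"steps":{"type":"array"},"squeeze":{"type":"number"}},"required":["steps"]}

```bash
mkdir -p pics; cat > h.py <<'E'
import numpy as np, cv2
from plant import status, imaging, hand_in, finder
def ray(p,px):
    K=p["camera_matrix"];T=p["world_from_camera"]
    d=np.linalg.solve(K,[px[0],px[1],1.]);d=np.array([d[0],-d[1],-d[2]])
    return T[:3,3],T[:3,:3]@d
def atz(p,px,z):
    o,d=ray(p,px);return o+d*(z-o[2])/d[2]
def proj(p,X):
    T=p["world_from_camera"];c=T[:3,:3].T@(np.asarray(X)-T[:3,3]);q=p["camera_matrix"]@np.array([c[0],-c[1],-c[2]]);return q[:2]/q[2]
def tri(ps,pxs):
    A=np.zeros((3,3));b=np.zeros(3)
    for p,x in zip(ps,pxs):
        o,d=ray(p,x);d=d/np.linalg.norm(d);M=np.eye(3)-np.outer(d,d);A+=M;b+=M@o
    return np.linalg.solve(A,b)
def save(p,n): cv2.imwrite("pics/"+n,cv2.cvtColor(p["frame"],cv2.COLOR_RGB2BGR))
E
python3 - <<'E'
from h import *
np.set_printoptions(precision=4,suppress=True)
P={n:imaging.camera(n) for n in("scene","top")}
im=[]
for n,p in P.items():
    save(p,n+"0.png");print(n,p["world_from_camera"],p["camera_matrix"][0])
    for t,z in dict(rocker=0,rocker_axis=.055,scraper_grip=.042,tray=0,flask_100=0,beaker_50=0,chip_0_c=.073).items():
        for r in finder.spot_point(p,t)[:7]:
            if r["conf"]>.2: print(n,t,round(r["conf"],2),np.array(r["centre"]),atz(p,r["centre"],z)[:2])
print(status.sense())
E
```

```text
scene [[-0.8924  0.1964 -0.4063  0.1756]
 [-0.4512 -0.4007  0.7974  0.8195]
 [-0.0062  0.8949  0.4462  0.5324]
 [ 0.      0.      0.      1.    ]] [373.1331   0.     258.5968]
scene rocker 0.73 [230.2 247.1] [0.5708 0.1961]
scene rocker 0.67 [248.4 218. ] [0.5945 0.0597]
scene rocker_axis 0.7 [253.9 200.3] [0.5804 0.053 ]
scene scraper_grip 0.54 [341.1 156.9] [ 0.4641 -0.3766]
scene scraper_grip 0.5 [273.7 169.2] [ 0.6298 -0.1798]
scene tray 0.71 [227.6 248.1] [0.5743 0.2023]
scene flask_100 0.66 [273.7 169.3] [ 0.6683 -0.2646]
scene beaker_50 0.72 [231.  311.3] [0.4641 0.3727]
top [[ 0.0245  0.9974 -0.0671  0.4671]
 [-0.9995  0.0258  0.0177  0.0407]
 [ 0.0193  0.0666  0.9976  1.5515]
 [ 0.      0.      0.      1.    ]] [493.1974   0.     250.8931]
top rocker 0.9 [232.1 185.3] [0.5937 0.0731]
top rocker 0.39 [228.5 194.7] [0.5637 0.0837]
top rocker_axis 0.93 [233.6 187.5] [0.5826 0.0672]
top scraper_grip 0.72 [366.6 233. ] [ 0.4544 -0.3436]
top tray 0.8 [190.8 193.6] [0.5642 0.2022]
top flask_100 0.67 [339.8 157.5] [ 0.6913 -0.2666]
top beaker_50 0.51 [134.6 224.4] [0.4632 0.3743]
top beaker_50 0.45 [232.3 187.9] [0.5855 0.0723]
top chip_0_c 0.54 [226.9 195.9] [0.5555 0.0863]
{'time': 0.8, 'qpos': array([-1.3279,  0.2639,  1.604 ,  0.    ,  1.2737, -0.0369]), 'qd': array([-0.    ,  0.001 ,  0.    , -0.0004,  0.0002,  0.0006]), 'tau': array([  0.0008, -50.1971, -35.7228,   0.0727,   0.0181,  -0.    ]), 'tool_pos': array([ 0.1864, -0.6488,  0.2607]), 'tool_rot': array([0.9902, 0.1394, 0.    , 0.    ]), 'force': array([ 0.2217, -0.9339,  0.1842]), 'torque': array([-0.0091,  0.0399,  0.0138]), 'grasp_force': 0.0, 'gripper_width': 1.000599842829662}
```

```bash
python3 - <<'E'
import cv2
a=cv2.imread("pics/top0.png")[110:290,100:420];b=cv2.imread("pics/scene0.png")[110:350,150:400]
cv2.imwrite("pics/t1.png",cv2.resize(a,(800,450),interpolation=cv2.INTER_CUBIC))
cv2.imwrite("pics/s1.png",cv2.resize(b,(625,600),interpolation=cv2.INTER_CUBIC))
E
```

```text
(no output)
```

View pics/t1.png

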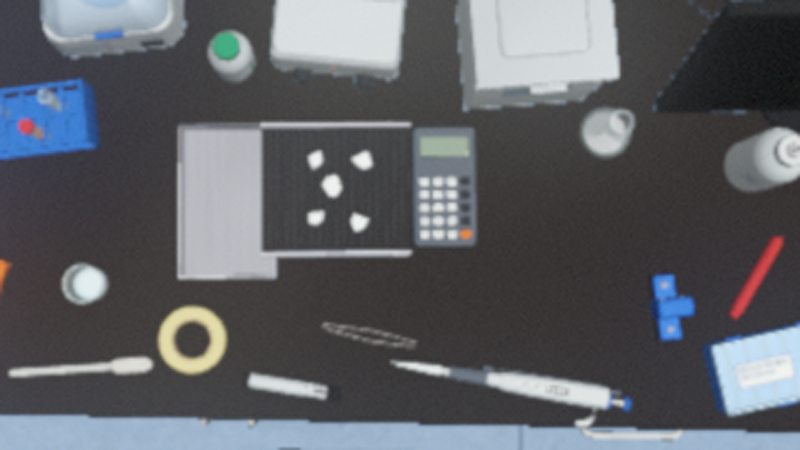

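View pics/s1.png

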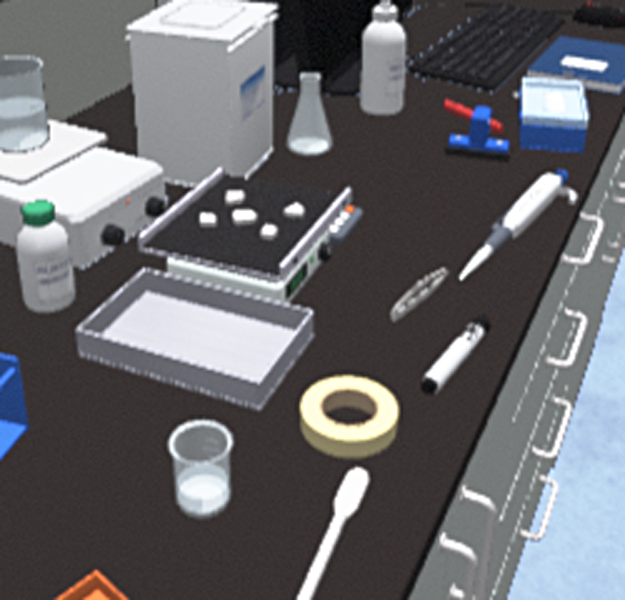

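The tray is at the +y end of the platform, with the calculator at -y and five chips mid-mat. The scraper is at about (0.454, -0.344), with its grip along y. Next I need close crops to get yaw and tilt.

```bash
python3 - <<'E'
import cv2
a=cv2.imread("pics/top0.png")[152:220,165:275];b=cv2.imread("pics/scene0.png")[170:240,200:300]
a=cv2.resize(a,None,fx=7,fy=7,interpolation=cv2.INTER_CUBIC)
b=cv2.resize(b,None,fx=8,fy=8,interpolation=cv2.INTER_CUBIC)
for im,s,x0,y0 in((a,7,165,152),(b,8,200,170)):
    for k in range(0,120,10):
        cv2.line(im,(k*s,0),(k*s,600),(0,255,255),1);cv2.line(im,(0,k*s),(800,k*s),(0,255,255),1)
cv2.imwrite("pics/t2.png",a);cv2.imwrite("pics/s2.png",b)
E
python3 - <<'E'
from h import *
for n in("top","scene"):
    p=imaging.camera(n)
    r=finder.trace(p,"scraper_grip")[0]; m=r["mask"].astype(np.uint8)
    print(n,r["conf"],m.sum(),r["centre"])
    f=p["frame"].astype(int); b=((f[...,2]-f[...,0]>60)&(cv2.dilate(m,np.ones((7,7)))>0))
    ys,xs=np.nonzero(b); x0,y0=xs.min(),ys.min()
    for row in b[y0:ys.max()+1,x0:xs.max()+1]: print("".join(".#"[int(v)] for v in row))
    print(x0,y0)
    if n=="top":
        for t in("chip_0_c",):
            for r in finder.trace(p,t)[:8]: print(t,r["conf"],r["centre"],atz(p,r["centre"],.073))
        # white blobs on the mat
        g=p["frame"].min(axis=2); k,l,s,c=cv2.connectedComponentsWithStats((g>140).astype(np.uint8))
        for i in range(1,k):
            if 205<c[i][0]<265 and 160<c[i][1]<210: print("blob",s[i],c[i],atz(p,c[i],.074))
E
```

```text
top 0.68 268 [367.1, 234.5]
#########........
#########........
#########........
####..###........
####..###........
##########.......
##########.......
##########.......
.#########...##..
.###############.
#################
#################
#################
#################
.################
.################
.###############.
..#########......
..#########......
..#########......
..##########.....
..####..####.....
..#####.####.....
...#########.....
...#########.....
...#########.....
....##...........
361 220
chip_0_c 0.52 [342.4, 162.3] [ 0.66634277 -0.26024611  0.073     ]
blob [223 170   6   8  36] [225.75       173.19444444] [0.62370571 0.0916566  0.074     ]
blob [241 170   8   8  45] [244.75555556 173.71111111] [0.6236639  0.03447067 0.074     ]
blob [229 180   8   9  56] [232.48214286 183.91071429] [0.59190137 0.07054998 0.074     ]
blob [223 194   7   6  35] [225.91428571 196.45714286] [0.55364875 0.08920722 0.074     ]
blob [240 195   8   8  42] [243.07142857 198.45238095] [0.54897597 0.03762947 0.074     ]
scene 0.79 292 [342.9, 165.2]
...........#####.........
...........#######.......
...........#######.......
..........########.......
..........########.......
..........#######........
..........#######........
.........#######.........
.........########........
.........########........
.........########........
..#......#######.........
.###.###########.........
.###################.....
####################..###
####################.####
....#####################
.............###########.
....................####.
329 152
```

View pics/t2.png

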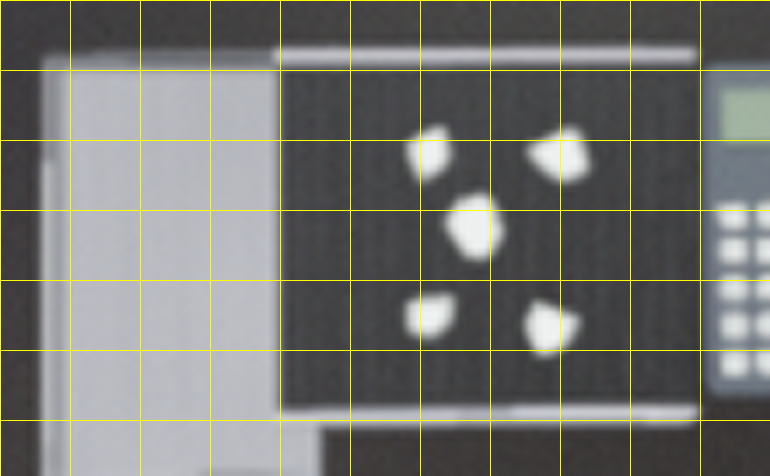

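View pics/s2.png

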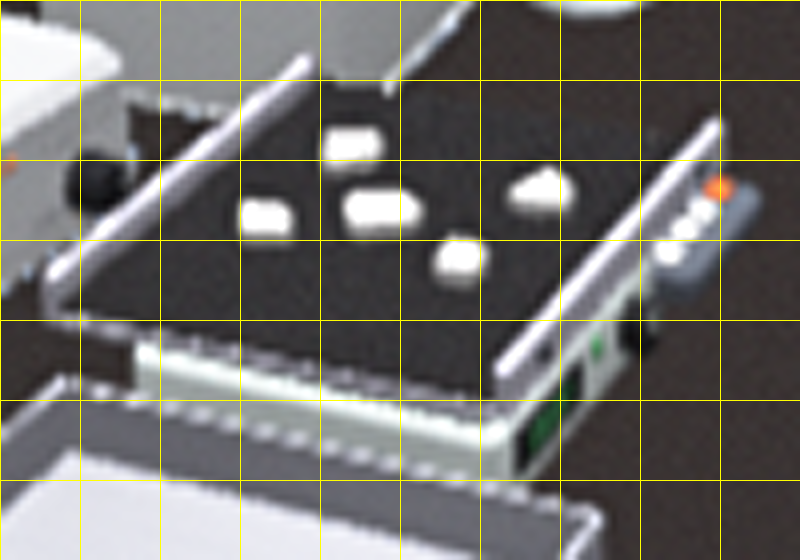

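```bash
python3 - <<'E'
from h import *
from scipy.optimize import least_squares
np.set_printoptions(precision=4,suppress=True)
P={n:imaging.camera(n) for n in("scene","top")}
obs=[("top",1,1,204.1,159.7),("top",1,-1,264.6,159.7),("top",-1,1,204.1,211),("top",-1,-1,264.9,210.7),
("scene",1,1,206.2,204),("scene",1,-1,238.1,177.5),("scene",-1,1,262.5,216),("scene",-1,-1,289.4,185.2)]
def f(q,w=True):
    x,y,yaw,t,hw,ox,oy,tx,ty=q;o=[]
    for n,sx,sy,u,v in obs:
        X=sx*hw;Z=.024; a=X*np.cos(t)+Z*np.sin(t);z=.055-X*np.sin(t)+Z*np.cos(t);b=sy*.09
        W=[x+a*np.cos(yaw)-b*np.sin(yaw),y+a*np.sin(yaw)+b*np.cos(yaw),z]
        o+=list(proj(P[n],W)-[u,v]+(np.array([ox,oy]) if n=="scene" else np.array([tx,ty])))
    return np.r_[o,[q[5]*.5,q[6]*.5,tx*.7,ty*.7,(hw-.075)/.002]]
r=least_squares(f,[.585,.067,0,0,.075,0,0,0,0]);print(r.x,r.fun)
J=r.jac;print("sd",.5*np.sqrt(np.diag(np.linalg.inv(J.T@J)))[:4])
p=P["top"]
# tray edges: inside from picture, corners: left wall outer col 165+42/7.., upper 152+55/7
for px in((171,160),(171,218.5),(210.5,218.5)): print("tray top",atz(p,px,.03))
print("body",atz(p,(366.7,233),.015), "grip right face top", atz(p,(377.8,232),.064))
f=P["top"]["frame"].astype(int);b=(f[...,2]-f[...,0]>60);b[:,:355]=0;b[:,373:]=0;b[:218]=0;b[248:]=0
e=[(np.nonzero(b[i])[0].min(),i) for i in list(range(220,228))+list(range(237,246))]
print(np.polyfit([q[1] for q in e],[q[0] for q in e],1))
p=P["scene"];print("scene grip top",proj(p,[.452,-.345,.064]),"foot",proj(p,[.452,-.345,0]), proj(p,[.452+.04,-.345+.006,.021]),proj(p,[.452-.04,-.345-.006,.021]))
E
```

```text
[ 0.5865  0.0638  0.0368  0.0288  0.0769 -0.1668  0.881  -0.1678 -0.2104] [ 0.173   0.3724 -0.4779 -0.202   0.3719  0.1693  0.0152 -0.2366 -0.3815
  0.6764  0.9872 -0.8462 -0.3966  0.2445 -0.1674 -0.295  -0.0834  0.4405
 -0.1175 -0.1473  0.9283]
sd [0.0018 0.0019 0.0049 0.01  ]
tray top [0.6649 0.2637 0.03  ]
tray top [0.4841 0.2573 0.03  ]
tray top [0.4871 0.1361 0.03  ]
body [ 0.4542 -0.3508  0.015 ] grip right face top [ 0.4584 -0.372   0.064 ]
[  0.13   331.9653]
scene grip top [342.6793 154.6126] foot [340.9163 172.0073] [329.5538 164.9638] [353.6358 167.8341]
```

>>> jog_arm([
  [[0, 0, -0.18, 0, 0, 0, 0], [0, 0, -0.18, 0, 0, 0, 0], [0, 0, -0.18, 0, 0, 0, 0], [0, 0, -0.18, 0, 0, 0, 0], [0, 0, -0.18, 0, 0, 0, 0]],
], squeeze=25)

```text
time: 1.78
tool_pos: [0.1864, -0.6488, 0.2607]
tool_rot: [0.829, 0.559, -0.0, -0.0]
force: [1.1, -0.2, -0.1]
gripper_width: 1.002
grasp_force: 0.0
```

>>> jog_arm([
  [[0, 0, -0.18, 0, 0, 0, 0], [0, 0, -0.18, 0, 0, 0, 0], [0, 0, -0.18, 0, 0, 0, 0], [0, 0, 0, 0, 0, 0, 0]],
])

```text
time: 2.28
tool_pos: [0.1864, -0.6487, 0.2607]
tool_rot: [0.653, 0.757, 0.0, 0.0]
force: [-0.5, 0.5, -0.1]
gripper_width: 1.001
grasp_force: 0.0
```

```bash
cat >> h.py <<'E'
from scipy.spatial.transform import Rotation as Ro
def go(X,yaw=None,tilt=0.):
    "print tool-frame shift (after turning) and the turn to reach TCP X; tool y at world angle yaw, tilted by tilt about the rocker's y"
    s=status.sense();R=Ro.from_quat(s["tool_rot"]);T=R
    if yaw is not None:
        y=np.array([np.cos(yaw)*np.cos(tilt),np.sin(yaw)*np.cos(tilt),-np.sin(tilt)]);z=-np.array([np.cos(yaw)*np.sin(tilt),np.sin(yaw)*np.sin(tilt),np.cos(tilt)])
        T=Ro.from_matrix(np.c_[np.cross(y,z),y,z])
    D=np.asarray(X)-s["tool_pos"]
    print("t",s["time"],"pos",s["tool_pos"].round(4),"turn",(R.inv()*T).as_rotvec().round(4),"shift now",R.inv().apply(D).round(4),"after",T.inv().apply(D).round(4),"F",s["force"].round(2),"M",s["torque"].round(2),s["gripper_width"],s["grasp_force"],"q",s["qpos"].round(2))
E
python3 -c "
from h import *
go([.4542,-.350,.13],.155)"
```

```text
t 2.275 pos [ 0.1864 -0.6487  0.2607] turn [ 0.      0.     -0.0079] shift now [0.2563 0.3087 0.1307] after [0.2538 0.3107 0.1307] F [-0.53  0.46 -0.09] M [-0.04 -0.11 -0.01] 1.0011701757928941 0.0 q [-1.33  0.26  1.6   0.    1.27 -1.47]
```

>>> jog_arm([
  [[0, 0, -0.008, 0.0317, 0.0388, 0.0, 0], [0, 0, 0, 0.0317, 0.0388, 0, 0], [0, 0, 0, 0.0317, 0.0388, 0, 0], [0, 0, 0, 0.0317, 0.0388, 0, 0], [0, 0, 0, 0.0317, 0.0388, 0, 0]],
])

```text
time: 2.9
tool_pos: [0.3545, -0.4609, 0.2609]
tool_rot: [0.651, 0.759, 0.0, 0.0]
force: [0.3, -0.1, -0.7]
gripper_width: 0.997
grasp_force: 0.0
```

>>> jog_arm([
  [[0, 0, 0, 0.0317, 0.0388, 0.03, 0], [0, 0, 0, 0.0317, 0.0388, 0.03, 0], [0, 0, 0, 0.0317, 0.0388, 0.03, 0], [0, 0, 0, 0, 0, 0.02, 0], [0, 0, 0, 0, 0, 0, 0]],
])

```text
time: 3.52
tool_pos: [0.4525, -0.3492, 0.1489]
tool_rot: [0.65, 0.76, -0.0, -0.002]
force: [-0.1, -0.9, 0.4]
gripper_width: 1.0
grasp_force: 0.0
```

```bash
python3 -c "
from h import *
go([.4542,-.350,.048],.155)
p=imaging.camera('scene');save(p,'s3.png');t=imaging.camera('top')
a=t['frame'][205:265,320:420];b=p['frame'][110:190,290:400]
a=cv2.resize(a,(400,240));b=cv2.resize(b,(400,290))
cv2.imwrite('pics/g3.png',cv2.cvtColor(np.vstack([a,b]),cv2.COLOR_RGB2BGR))"
```

```text
t 3.525 pos [ 0.4525 -0.3492  0.1489] turn [-0.0029 -0.0026  0.001 ] shift now [-0.0013  0.0018  0.1008] after [-0.0011  0.0015  0.1009] F [-0.06 -0.89  0.44] M [-0.08 -0.09  0.01] 1.0002244177824673 0.0 q [-0.7   0.17  1.94 -0.    1.04 -0.86]
```

View pics/g3.png

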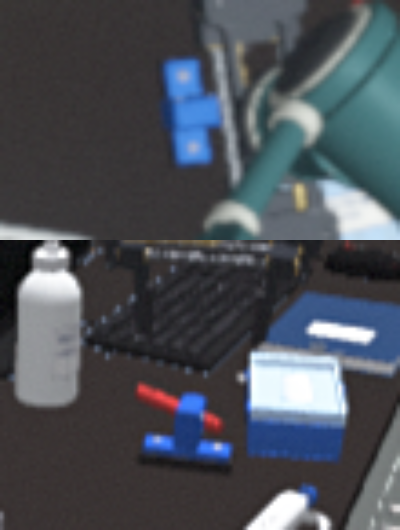

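>>> jog_arm([
  [[0, 0, 0, -0.001, 0.0015, 0.03, 0], [0, 0, 0, 0, 0, 0.03, 0], [0, 0, 0, 0, 0, 0.025, 0], [0, 0, 0, 0, 0, 0.015, 0], [0, 0, 0, 0, 0, 0, 0]],
])

```text
time: 4.25
tool_pos: [0.4547, -0.3514, 0.0505]
tool_rot: [0.65, 0.76, -0.0, -0.0]
force: [-0.2, 0.3, 0.3]
gripper_width: 0.997
grasp_force: 0.0
```

>>> jog_arm([
  [[0, 0, 0, 0, 0, 0, 0.75], [0, 0, 0, 0, 0, 0, 1], [0, 0, 0, 0, 0, 0, 1], [0, 0, 0, 0, 0, 0, 1], [0, 0, 0, 0, 0, 0, 1]],
], squeeze=30)

```text
time: 4.88
tool_pos: [0.4553, -0.3507, 0.0508]
tool_rot: [0.649, 0.76, -0.0, 0.0]
force: [-0.2, -0.5, -0.5]
gripper_width: 0.459
grasp_force: 0.0
```

```bash
python3 -c "
from h import *
go([.4542,-.350,.148],.155)"
```

```text
t 4.875 pos [ 0.4553 -0.3507  0.0508] turn [0.0001 0.0001 0.0022] shift now [ 0.0009 -0.001  -0.0972] after [ 0.0009 -0.001  -0.0972] F [-0.2  -0.47 -0.46] M [-0.06 -0.07 -0.02] 0.4585072730332301 0.0 q [-0.7   0.29  1.99 -0.    0.85 -0.86]
```

>>> jog_arm([
  [[0, 0, 0, 0, 0, 0.002, 1], [0, 0, 0, 0, 0, 0, 1], [0, 0, 0, 0, 0, 0, 1], [0, 0, 0, 0, 0, 0, 1], [0, 0, 0, 0, 0, 0, 1]],
])

```text
time: 5.5
tool_pos: [0.4552, -0.3507, 0.0486]
tool_rot: [0.649, 0.76, 0.0, -0.0]
force: [-0.1, -0.7, -1.3]
gripper_width: 0.268
grasp_force: 30.0
```

```bash
python3 -c "
from h import *
go([.4542,-.350,.148],.155)"
```

```text
t 5.5 pos [ 0.4552 -0.3507  0.0486] turn [-0.0001 -0.0001  0.002 ] shift now [ 0.0009 -0.0009 -0.0994] after [ 0.0009 -0.0009 -0.0994] F [-0.12 -0.74 -1.31] M [-0.04 -0.05  0.01] 0.2684241775006975 29.96991883032024 q [-0.7   0.3   1.99  0.    0.85 -0.86]
```

>>> jog_arm([
  [[0, 0, 0, 0, 0, -0.03, 1], [0, 0, 0, 0, 0, -0.05, 1], [0, 0, 0, 0, 0, -0.05, 1], [0, 0, 0.119, 0, 0, -0.02, 1], [0, 0, 0, 0, 0, 0, 1]],
])

```text
time: 6.12
tool_pos: [0.4565, -0.3517, 0.2012]
tool_rot: [0.693, 0.721, 0.0, 0.003]
force: [-1.1, 0.5, -0.6]
gripper_width: 0.268
grasp_force: 30.0
```

```bash
python3 -c "
from h import *
go([.53,-.001,.19],.036,.029)"
```

```text
t 6.125 pos [ 0.4565 -0.3517  0.2012] turn [0.0328 0.0034 0.0031] shift now [0.3476 0.0872 0.0104] after [0.3479 0.0864 0.0087] F [-1.08  0.46 -0.58] M [-0.07 -0.09  0.02] 0.2676996330865376 29.97049156576395 q [-0.7   0.12  1.89  0.    1.13 -0.74]
```

>>> jog_arm([
  [[0.0328, 0.0034, 0.003, 0.0435, 0.0105, 0, 1], [0, 0, 0, 0.0435, 0.0108, 0, 1], [0, 0, 0, 0.0435, 0.0108, 0, 1], [0, 0, 0, 0.0435, 0.0108, 0, 1], [0, 0, 0, 0.0435, 0.0108, 0, 1]],
])

```text
time: 6.75
tool_pos: [0.5001, -0.1297, 0.1956]
tool_rot: [0.694, 0.72, -0.011, -0.014]
force: [0.3, 0.1, -1.3]
gripper_width: 0.27
grasp_force: 30.0
```

>>> jog_arm([
  [[0, 0, 0, 0.0435, 0.0108, 0, 1], [0, 0, 0, 0.0435, 0.0108, 0, 1], [0, 0, 0, 0.0435, 0.0308, 0, 1], [0, 0, 0, 0, 0.04, 0, 1], [0, 0, 0, 0, 0.025, 0, 1]],
])

```text
time: 7.38
tool_pos: [0.6141, 0.0042, 0.1919]
tool_rot: [0.693, 0.721, -0.012, -0.014]
force: [-0.6, 1.1, -1.6]
gripper_width: 0.27
grasp_force: 30.0
```

>>> jog_arm([
  [[0, 0, 0, 0, 0, 0, 1], [0, 0, 0, 0, 0, 0, 1]],
])

```text
time: 7.62
tool_pos: [0.6123, 0.003, 0.1926]
tool_rot: [0.694, 0.72, -0.012, -0.014]
force: [0.6, -0.3, -1.3]
gripper_width: 0.27
grasp_force: 30.0
```

```bash
python3 -c "
from h import *
go([.617,-.001,.13],.036,.029)"
```

```text
t 7.625 pos [0.6123 0.003  0.1926] turn [-0.0076 -0.0037 -0.0001] shift now [-0.0044  0.0069  0.0624] after [-0.0042  0.0064  0.0624] F [ 0.63 -0.33 -1.34] M [-0.06 -0.14 -0.01] 0.2696747965372435 29.969835095107555 q [-0.04  0.22  1.79  0.    1.17 -0.07]
```

>>> jog_arm([
  [[-0.0076, -0.0037, 0, -0.007, 0.006, 0.02, 1], [0, 0, 0, 0, 0, 0.02, 1], [0, 0, 0, 0, 0, 0.018, 1], [0, 0, 0, 0, 0, 0.007, 1], [0, 0, 0, 0, 0, 0, 1]],
])

```text
time: 8.25
tool_pos: [0.6177, -0.0036, 0.1284]
tool_rot: [0.695, 0.719, -0.01, -0.009]
force: [-0.3, 0.1, -0.4]
gripper_width: 0.272
grasp_force: 30.0
```

```bash
python3 -c "
from h import *
go([.617,-.003,.1178],.036,.029)
p=imaging.camera('scene')
b=cv2.resize(p['frame'][140:230,190:310],(800,600),interpolation=cv2.INTER_CUBIC)
cv2.imwrite('pics/g4.png',cv2.cvtColor(b,cv2.COLOR_RGB2BGR))"
```

```text
t 8.25 pos [ 0.6177 -0.0036  0.1284] turn [ 0.0022  0.0001 -0.0008] shift now [ 0.0007 -0.0004  0.0106] after [ 0.0007 -0.0003  0.0106] F [-0.25  0.14 -0.45] M [-0.02 -0.1  -0.01] 0.2715803992640304 29.96993713080883 q [-0.05  0.28  1.84 -0.    1.05 -0.08]
```

View pics/g4.png

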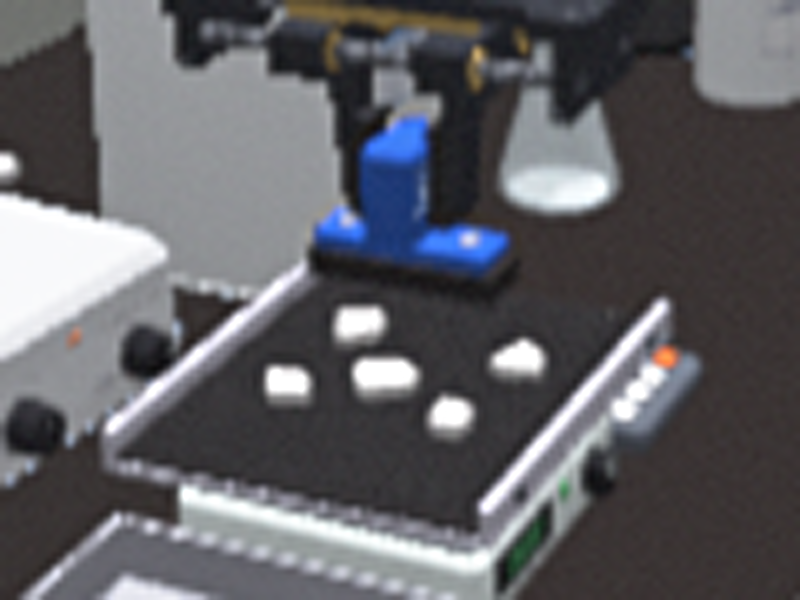

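>>> jog_arm([
  [[0.002, 0, 0, 0, 0, 0.006, 1], [0, 0, 0, 0, 0, 0.001, 1], [0, 0, 0, 0, 0, 0, 1]],
])

```text
time: 8.68
tool_pos: [0.6182, -0.0037, 0.1224]
tool_rot: [0.695, 0.719, -0.01, -0.009]
force: [0.3, -0.1, -1.6]
gripper_width: 0.268
grasp_force: 30.0
```

>>> jog_arm([
  [[0, 0, 0, 0, 0, 0.001, 1], [0, 0, 0, 0, 0, 0, 1]],
])

```text
time: 8.93
tool_pos: [0.6181, -0.0038, 0.1213]
tool_rot: [0.695, 0.719, -0.01, -0.009]
force: [-0.0, 0.4, -1.3]
gripper_width: 0.269
grasp_force: 30.0
```

>>> jog_arm([
  [[0, 0, 0, 0, 0, 0.001, 1], [0, 0, 0, 0, 0, 0, 1]],
])

```text
time: 9.18
tool_pos: [0.618, -0.0037, 0.1202]
tool_rot: [0.695, 0.719, -0.01, -0.009]
force: [-0.2, 0.8, -1.4]
gripper_width: 0.271
grasp_force: 30.0
```

```bash
python3 -c "
from h import *
go([.617,-.003,.1178],.036,.029)"
```

```text
t 9.175 pos [ 0.618  -0.0037  0.1202] turn [ 0.0016  0.0003 -0.001 ] shift now [ 0.0008 -0.0009  0.0024] after [ 0.0008 -0.0009  0.0024] F [-0.23  0.83 -1.4 ] M [-0.04 -0.06  0.  ] 0.2708132691561579 29.969881614670157 q [-0.05  0.29  1.84 -0.    1.03 -0.08]
```

>>> jog_arm([
  [[0, 0, 0, 0, 0, 0.0007, 1], [0, 0, 0, 0, 0, 0, 1]],
])

```text
time: 9.43
tool_pos: [0.618, -0.0038, 0.1195]
tool_rot: [0.695, 0.719, -0.01, -0.009]
force: [-0.3, -0.4, -0.7]
gripper_width: 0.274
grasp_force: 30.0
```

>>> jog_arm([
  [[0, 0, 0, 0, 0, 0.0007, 1], [0, 0, 0, 0, 0, 0, 1]],
])

```text
time: 9.68
tool_pos: [0.618, -0.0037, 0.1188]
tool_rot: [0.695, 0.719, -0.01, -0.009]
force: [-0.7, -0.1, -1.7]
gripper_width: 0.272
grasp_force: 30.0
```

>>> jog_arm([
  [[0, 0, 0, 0, 0, 0.0005, 1], [0, 0, 0, 0, 0, 0, 1]],
])

```text
time: 9.93
tool_pos: [0.618, -0.0037, 0.1183]
tool_rot: [0.695, 0.719, -0.01, -0.009]
force: [0.3, -0.5, -1.3]
gripper_width: 0.273
grasp_force: 30.0
```

```bash
python3 -c "
from h import *
go([.617,-.003,.1178],.036,.029)"
```

```text
t 9.925 pos [ 0.618  -0.0037  0.1183] turn [ 0.0016  0.0003 -0.0009] shift now [ 0.0008 -0.001   0.0005] after [ 0.0008 -0.001   0.0005] F [ 0.32 -0.5  -1.28] M [-0.04 -0.13 -0.03] 0.2732139483630369 29.96998247690499 q [-0.05  0.3   1.84 -0.    1.03 -0.08]
```

>>> jog_arm([
  [[0, 0, 0, 0, 0, 0.0005, 1], [0, 0, 0, 0, 0, 0, 1]],
])

```text
time: 10.18
tool_pos: [0.618, -0.0038, 0.1178]
tool_rot: [0.695, 0.719, -0.01, -0.009]
force: [0.1, -0.4, -0.8]
gripper_width: 0.27
grasp_force: 30.0
```

>>> jog_arm([
  [[0, 0, 0, 0, 0, 0.0005, 1], [0, 0, 0, 0, 0, 0, 1]],
])

```text
time: 10.42
tool_pos: [0.6181, -0.0038, 0.1176]
tool_rot: [0.695, 0.719, -0.01, -0.009]
force: [0.2, 0.0, 0.3]
gripper_width: 0.269
grasp_force: 30.0
```

>>> jog_arm([
  [[0, 0, 0, 0, 0, 0.0004, 1], [0, 0, 0, 0, 0, 0, 1]],
])

```text
time: 10.68
tool_pos: [0.6181, -0.0038, 0.1175]
tool_rot: [0.695, 0.719, -0.01, -0.009]
force: [-1.4, -0.5, 3.5]
gripper_width: 0.269
grasp_force: 30.0
```

```bash
python3 -c "
from h import *
go([.617,-.003,.1178],.036,.029)"
```

```text
t 10.675 pos [ 0.6181 -0.0038  0.1175] turn [ 0.0021  0.0004 -0.001 ] shift now [ 0.0008 -0.0011 -0.0003] after [ 0.0008 -0.0011 -0.0003] F [-1.41 -0.49  3.45] M [-0.    0.31 -0.02] 0.268932394386494 29.986090064048767 q [-0.05  0.3   1.84 -0.    1.03 -0.08]
```

>>> jog_arm([
  [[0.01, 0, 0, 0, 0, 0, 1], [0, 0, 0, 0, 0, 0, 1]],
])

```text
time: 10.92
tool_pos: [0.6185, -0.0038, 0.1175]
tool_rot: [0.694, 0.719, -0.013, -0.013]
force: [-1.7, 0.4, 4.7]
gripper_width: 0.273
grasp_force: 30.0
```

```bash
python3 -c "
from h import *
go([.617,-.003,.1178],.036,.029)"
```

```text
t 10.925 pos [ 0.6185 -0.0038  0.1175] turn [-0.0075  0.0004 -0.0009] shift now [ 0.0008 -0.0015 -0.0002] after [ 0.0008 -0.0015 -0.0002] F [-1.72  0.37  4.7 ] M [-0.    0.01  0.02] 0.27292274621995594 29.98237450607121 q [-0.04  0.3   1.83 -0.    1.04 -0.08]
```

>>> jog_arm([
  [[0, 0, 0, 0.004, 0, 0, 1], [0, 0, 0, 0.005, 0, 0, 1], [0, 0, 0, 0.005, 0, 0, 1], [0, 0, 0, 0.005, 0, 0, 1], [0, 0, 0, 0.005, 0, 0, 1]],
])

```text
time: 11.55
tool_pos: [0.6178, 0.0204, 0.1175]
tool_rot: [0.694, 0.719, -0.013, -0.012]
force: [0.1, -2.5, 5.6]
gripper_width: 0.269
grasp_force: 30.0
```

```bash
python3 -c "
from h import *
go([.612,.15,.1175],.036,.036)"
```

```text
t 11.55 pos [0.6178 0.0204 0.1175] turn [ 0.0002  0.0009 -0.0008] shift now [ 1.297e-01 -1.200e-03 -1.000e-04] after [ 0.1297 -0.0011  0.    ] F [ 0.07 -2.47  5.58] M [-0.49 -0.39 -0.11] 0.2694813914433645 29.998848410323262 q [-0.01  0.3   1.84 -0.    1.04 -0.04]
```

>>> jog_arm([
  [[0, 0, 0, 0.007, 0, -0.0002, 1], [0, 0, 0, 0.007, 0, 0, 1], [0, 0, 0, 0.007, 0, 0, 1], [0, 0, 0, 0.007, 0, 0, 1], [0, 0, 0, 0.007, 0, 0, 1]],
])

```text
time: 12.18
tool_pos: [0.6163, 0.0555, 0.1175]
tool_rot: [0.694, 0.719, -0.013, -0.012]
force: [-1.3, -3.6, 4.8]
gripper_width: 0.271
grasp_force: 30.0
```

>>> jog_arm([
  [[0, 0, 0, 0.007, 0, 0, 1], [0, 0, 0, 0.007, 0, 0, 1], [0, 0, 0, 0.007, 0, 0, 1], [0, 0, 0, 0.007, 0, 0, 1]],
])

```text
time: 12.68
tool_pos: [0.6152, 0.0835, 0.1175]
tool_rot: [0.694, 0.719, -0.013, -0.012]
force: [-0.3, -3.1, 6.3]
gripper_width: 0.27
grasp_force: 30.0
```

```bash
python3 -c "
from h import *
go([.612,.155,.1175],.036,.036)"
```

```text
t 12.675 pos [0.6152 0.0835 0.1175] turn [-0.0005  0.0007 -0.0008] shift now [ 0.0716 -0.0007 -0.    ] after [ 0.0716 -0.0006  0.    ] F [-0.35 -3.09  6.3 ] M [-0.5  -0.28 -0.08] 0.2696863555204416 30.002895737998188 q [0.09 0.31 1.83 0.   1.04 0.06]
```

>>> jog_arm([
  [[0, 0, 0, 0.007, 0, -0.0002, 1], [0, 0, 0, 0.007, 0, 0, 1], [0, 0, 0, 0.007, 0, 0, 1], [0, 0, 0, 0.007, 0, 0, 1], [0, 0, 0, 0.007, 0, 0, 1]],
])

```text
time: 13.3
tool_pos: [0.6138, 0.1185, 0.1175]
tool_rot: [0.694, 0.719, -0.014, -0.013]
force: [0.3, -2.9, 6.1]
gripper_width: 0.267
grasp_force: 30.0
```

>>> jog_arm([
  [[0, 0, 0, 0.007, 0, 0, 1], [0, 0, 0, 0.007, 0, 0, 1], [0, 0, 0, 0.007, 0, 0, 1], [0, 0, 0, 0.007, 0, 0, 1], [0, 0, 0, 0.007, 0, 0, 1]],
])

```text
time: 13.92
tool_pos: [0.6126, 0.1536, 0.1175]
tool_rot: [0.694, 0.719, -0.013, -0.013]
force: [-0.3, -2.8, 5.7]
gripper_width: 0.267
grasp_force: 30.0
```

```bash
python3 -c "
from h import *
go([.612,.155,.1175],.036,.036)
p=imaging.camera('scene');t=imaging.camera('top')
b=cv2.resize(p['frame'][150:270,180:320],(620,520),interpolation=cv2.INTER_CUBIC)
cv2.imwrite('pics/g5.png',cv2.cvtColor(b,cv2.COLOR_RGB2BGR))"
```

```text
t 13.925 pos [0.6126 0.1536 0.1175] turn [-0.0009  0.0006 -0.0007] shift now [ 0.0015 -0.0005  0.    ] after [ 0.0015 -0.0005  0.    ] F [-0.29 -2.76  5.75] M [-0.53 -0.42 -0.09] 0.2673022777911008 30.000736112706363 q [0.2  0.32 1.81 0.01 1.05 0.16]
```

View pics/g5.png

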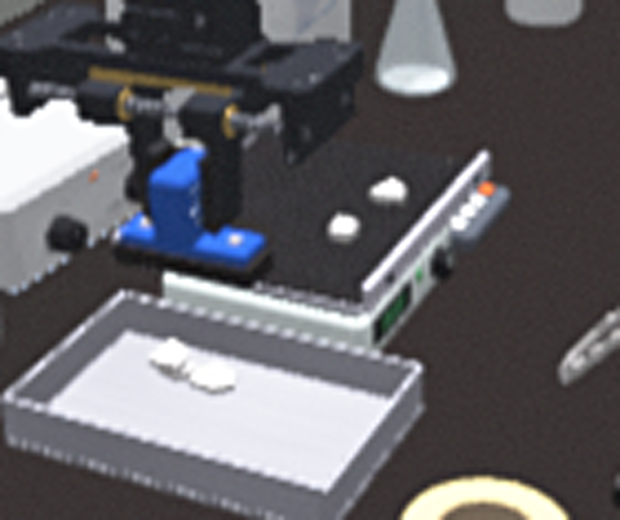

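Three chips are in the tray, or two blobs that probably are three. Two remain on the -x side of the mat. I'll lift and go back for lane 2.

>>> jog_arm([
  [[0, 0, 0, 0, 0, -0.015, 1], [0, 0, 0, 0, 0, -0.02, 1], [0, 0, 0, -0.03, -0.011, 0, 1], [0, 0, 0, -0.04, -0.015, 0, 1], [0, 0, 0, -0.04, -0.015, 0, 1]],
])

```text
time: 14.65
tool_pos: [0.5765, 0.0412, 0.155]
tool_rot: [0.694, 0.72, -0.013, -0.013]
force: [1.6, -1.3, -1.3]
gripper_width: 0.273
grasp_force: 30.0
```

>>> jog_arm([
  [[0, 0, 0, -0.03, -0.011, 0, 1], [0, 0, 0, -0.0146, -0.005, 0, 1], [0, 0, 0, 0, 0, 0, 1], [0, 0, 0, 0, 0, 0, 1]],
])

```text
time: 15.15
tool_pos: [0.5628, -0.0025, 0.1548]
tool_rot: [0.694, 0.719, -0.013, -0.013]
force: [-0.1, 0.8, -1.5]
gripper_width: 0.27
grasp_force: 30.0
```

```bash
python3 -c "
from h import *
go([.561,-.004,.1196],.036,.036)
t=imaging.camera('top')
b=cv2.resize(t['frame'][150:225,165:275],(660,450),interpolation=cv2.INTER_CUBIC)
cv2.imwrite('pics/g6.png',cv2.cvtColor(b,cv2.COLOR_RGB2BGR))"
```

```text
t 15.15 pos [ 0.5628 -0.0025  0.1548] turn [-0.0005 -0.0003 -0.0006] shift now [-0.0015 -0.0006  0.0352] after [-0.0015 -0.0006  0.0352] F [-0.08  0.78 -1.48] M [-0.06 -0.14 -0.01] 0.2695036033333541 29.969985131174326 q [-0.05  0.16  1.93 -0.    1.08 -0.08]
```

View pics/g6.png

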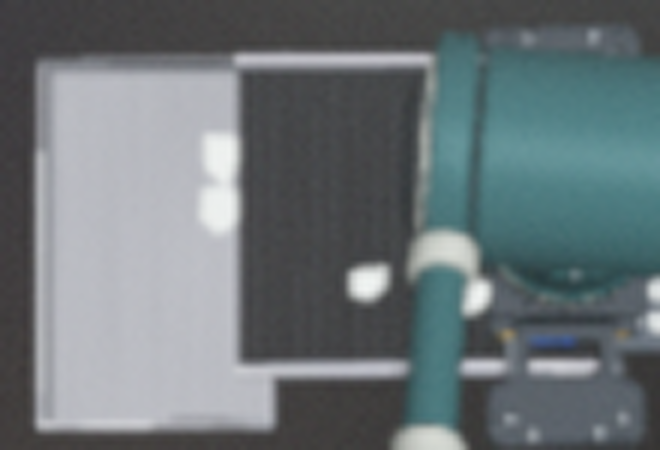

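>>> jog_arm([
  [[0, 0, 0, -0.0015, -0.001, 0.015, 1], [0, 0, 0, 0, 0, 0.012, 1], [0, 0, 0, 0, 0, 0.005, 1], [0, 0, 0, 0, 0, 0.001, 1], [0, 0, 0, 0, 0, 0, 1]],
])

```text
time: 15.82
tool_pos: [0.5602, -0.0049, 0.1215]
tool_rot: [0.694, 0.719, -0.014, -0.013]
force: [1.1, -0.7, -1.9]
gripper_width: 0.272
grasp_force: 30.0
```

>>> jog_arm([
  [[0, 0, 0, 0, 0, 0.0007, 1], [0, 0, 0, 0, 0, 0, 1]],
])

```text
time: 16.08
tool_pos: [0.5603, -0.0049, 0.1212]
tool_rot: [0.695, 0.719, -0.013, -0.013]
force: [0.9, -0.1, -2.2]
gripper_width: 0.269
grasp_force: 30.0
```

>>> jog_arm([
  [[0, 0, 0, 0, 0, 0.0005, 1], [0, 0, 0, 0, 0, 0, 1]],
])

```text
time: 16.32
tool_pos: [0.5601, -0.0049, 0.1204]
tool_rot: [0.695, 0.719, -0.013, -0.013]
force: [0.0, -0.5, -1.4]
gripper_width: 0.271
grasp_force: 30.0
```

```bash
python3 -c "
from h import *
go([.561,-.004,.1196],.036,.036)"
```

```text
t 16.325 pos [ 0.5601 -0.0049  0.1204] turn [-0.0011  0.0003 -0.001 ] shift now [0.0009 0.001  0.0008] after [0.0009 0.001  0.0008] F [ 0.04 -0.47 -1.43] M [-0.03 -0.13  0.03] 0.2711537330156163 29.96996395289898 q [-0.05  0.2   1.96 -0.    1.02 -0.08]
```

>>> jog_arm([
  [[0, 0, 0, 0, 0, 0.0005, 1], [0, 0, 0, 0, 0, 0, 1]],
])

```text
time: 16.58
tool_pos: [0.56, -0.0049, 0.1198]
tool_rot: [0.694, 0.719, -0.014, -0.013]
force: [-0.3, -0.4, -1.9]
gripper_width: 0.265
grasp_force: 30.0
```

>>> jog_arm([
  [[0, 0, 0, 0, 0, 0.0005, 1], [0, 0, 0, 0, 0, 0, 1]],
])

```text
time: 16.82
tool_pos: [0.5601, -0.0049, 0.1195]
tool_rot: [0.694, 0.719, -0.013, -0.013]
force: [0.4, -0.9, -0.7]
gripper_width: 0.27
grasp_force: 30.0
```

```bash
python3 -c "
from h import *
go([.561,-.004,.1196],.036,.036)"
```

```text
t 16.825 pos [ 0.5601 -0.0049  0.1195] turn [-0.001   0.0003 -0.001 ] shift now [ 0.0009  0.0009 -0.0002] after [ 0.0009  0.0009 -0.0002] F [ 0.39 -0.89 -0.66] M [-0.11 -0.05  0.02] 0.2700590250992318 29.97054325416684 q [-0.05  0.2   1.96 -0.    1.02 -0.08]
```

>>> jog_arm([
  [[0, 0, 0, 0, 0, 0.0005, 1], [0, 0, 0, 0, 0, 0, 1]],
])

```text
time: 17.08
tool_pos: [0.5601, -0.0049, 0.1194]
tool_rot: [0.694, 0.719, -0.013, -0.013]
force: [-2.8, 0.5, 4.7]
gripper_width: 0.27
grasp_force: 30.0
```

>>> jog_arm([
  [[0, 0, 0, 0.005, 0, 0, 1], [0, 0, 0, 0.005, 0, 0, 1], [0, 0, 0, 0.005, 0, 0, 1]],
])

```text
time: 17.45
tool_pos: [0.5602, 0.0103, 0.1193]
tool_rot: [0.694, 0.719, -0.013, -0.012]
force: [-0.7, -1.8, 4.1]
gripper_width: 0.27
grasp_force: 30.0
```

```bash
python3 -c "
from h import *
go([.555,.157,.1194],.036,.036)"
```

```text
t 17.45 pos [0.5602 0.0103 0.1193] turn [ 0.0003  0.0007 -0.0009] shift now [ 0.1468 -0.     -0.0002] after [ 1.468e-01  1.000e-04 -1.000e-04] F [-0.69 -1.8   4.05] M [-0.41 -0.27 -0.04] 0.27012112087459944 29.992339052259922 q [-0.02  0.2   1.96 -0.    1.02 -0.06]
```

>>> jog_arm([
  [[0, 0, 0, 0.007, 0, 0, 1], [0, 0, 0, 0.007, 0, 0, 1], [0, 0, 0, 0.007, 0, 0, 1], [0, 0, 0, 0.007, 0, 0, 1], [0, 0, 0, 0.007, 0, 0, 1]],
])

```text
time: 18.08
tool_pos: [0.5587, 0.0455, 0.1192]
tool_rot: [0.694, 0.719, -0.013, -0.012]
force: [-0.2, -3.0, 5.8]
gripper_width: 0.274
grasp_force: 30.0
```

>>> jog_arm([
  [[0, 0, 0, 0.007, 0, -0.0002, 1], [0, 0, 0, 0.007, 0, 0, 1], [0, 0, 0, 0.007, 0, 0, 1], [0, 0, 0, 0.007, 0, 0, 1], [0, 0, 0, 0.007, 0, 0, 1]],
])

```text
time: 18.7
tool_pos: [0.5573, 0.0805, 0.1193]
tool_rot: [0.694, 0.719, -0.013, -0.013]
force: [0.3, -3.5, 5.5]
gripper_width: 0.266
grasp_force: 30.0
```

>>> jog_arm([
  [[0, 0, 0, 0.007, 0, -0.0002, 1], [0, 0, 0, 0.007, 0, 0, 1], [0, 0, 0, 0.007, 0, 0, 1], [0, 0, 0, 0.007, 0, 0, 1], [0, 0, 0, 0.007, 0, 0, 1]],
])

```text
time: 19.32
tool_pos: [0.5559, 0.1154, 0.1193]
tool_rot: [0.694, 0.719, -0.014, -0.013]
force: [-0.5, -3.8, 5.7]
gripper_width: 0.269
grasp_force: 30.0
```

```bash
python3 -c "
from h import *
go([.555,.157,.1194],.036,.036)"
```

```text
t 19.325 pos [0.5559 0.1154 0.1193] turn [-0.001   0.0005 -0.0009] shift now [ 0.0416  0.0006 -0.0001] after [ 0.0416  0.0006 -0.0001] F [-0.47 -3.76  5.68] M [-0.53 -0.35 -0.08] 0.2688058559577688 30.002389191649854 q [0.16 0.21 1.94 0.   1.02 0.12]
```

>>> jog_arm([
  [[0, 0, 0, 0.007, 0, -0.0002, 1], [0, 0, 0, 0.007, 0, 0, 1], [0, 0, 0, 0.007, 0, 0, 1], [0, 0, 0, 0.007, 0, 0, 1], [0, 0, 0, 0.007, 0, 0, 1]],
])

```text
time: 19.95
tool_pos: [0.5546, 0.1505, 0.1193]
tool_rot: [0.694, 0.719, -0.013, -0.013]
force: [1.1, -2.9, 4.8]
gripper_width: 0.265
grasp_force: 30.0
```

>>> jog_arm([
  [[0, 0, 0, 0.006, 0, 0, 1], [0, 0, 0, 0, 0, -0.01, 1], [0, 0, 0, 0, 0, -0.03, 1], [0, 0, 0, 0, 0, -0.05, 1], [0, 0, 0, -0.04, 0, -0.02, 1]],
])

```text
time: 20.58
tool_pos: [0.5607, 0.1181, 0.2323]
tool_rot: [0.693, 0.72, -0.012, -0.013]
force: [0.9, -0.4, -0.8]
gripper_width: 0.268
grasp_force: 30.0
```

>>> jog_arm([
  [[0, 0, 0, -0.06, -0.01, 0, 1], [0, 0, 0, -0.06, -0.02, 0, 1], [0, 0, 0, -0.06, -0.02, 0, 1], [0, 0, 0, -0.05, -0.02, 0, 1], [0, 0, 0, 0, 0, 0, 1]],
])

```text
time: 21.2
tool_pos: [0.4965, -0.1171, 0.2315]
tool_rot: [0.696, 0.717, -0.014, -0.014]
force: [0.2, 0.4, -1.5]
gripper_width: 0.269
grasp_force: 30.0
```

```bash
python3 -c "
from h import *
go([.46,-.30,.2],.036,0)
p=imaging.camera('scene');t=imaging.camera('top')
b=cv2.resize(p['frame'][170:270,180:310],(520,400),interpolation=cv2.INTER_CUBIC)
a=cv2.resize(t['frame'][150:225,165:270],(280,200),interpolation=cv2.INTER_CUBIC)
a=cv2.copyMakeBorder(a,0,200,0,0,cv2.BORDER_CONSTANT)
cv2.imwrite('pics/g7.png',cv2.cvtColor(np.hstack([b,a]),cv2.COLOR_RGB2BGR))"
```

```text
t 21.2 pos [ 0.4965 -0.1171  0.2315] turn [-0.0393 -0.0004 -0.0061] shift now [-0.1818 -0.0407  0.033 ] after [-0.1815 -0.0431  0.0315] F [ 0.24  0.44 -1.48] M [-0.   -0.11  0.04] 0.26936751871572817 29.969587018713355 q [-0.27 -0.    1.96 -0.01  1.22 -0.3 ]
```

View pics/g7.png

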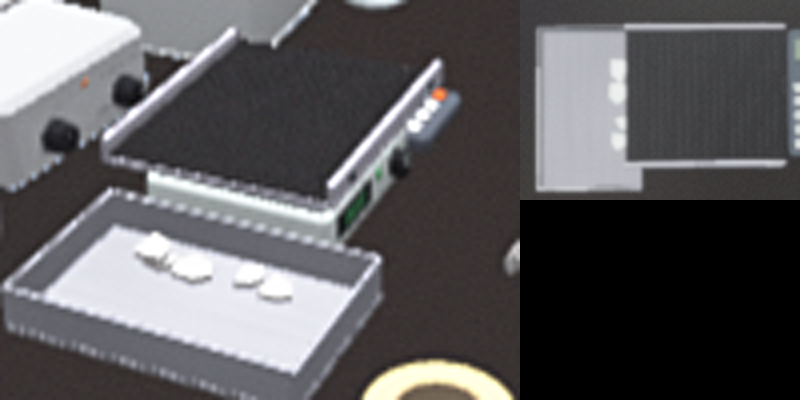

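>>> jog_arm([
  [[-0.0393, 0, 0, -0.04, -0.008, 0, 1], [0, 0, 0, -0.05, -0.01, 0, 1], [0, 0, 0, -0.05, -0.01, 0.02, 1], [0, 0, 0, -0.05, -0.01, 0.03, 1], [0, 0, 0, -0.015, -0.005, 0.03, 1]],
])

```text
time: 21.92
tool_pos: [0.4638, -0.3221, 0.1516]
tool_rot: [0.695, 0.719, 0.001, 0.001]
force: [-0.5, 0.5, -1.2]
gripper_width: 0.271
grasp_force: 30.0
```

>>> jog_arm([
  [[0, 0, 0, 0, 0, 0.04, 1], [0, 0, 0, 0, 0, 0.03, 1], [0, 0, 0, 0, 0, 0, 1]],
])

```text
time: 22.3
tool_pos: [0.4618, -0.3179, 0.0791]
tool_rot: [0.694, 0.72, 0.0, -0.003]
force: [0.3, -0.6, -0.6]
gripper_width: 0.267
grasp_force: 30.0
```

```bash
python3 -c "
from h import *
s=status.sense()
go([s['tool_pos'][0],s['tool_pos'][1],.0486],.03,0)
p=imaging.camera('scene');t=imaging.camera('top')
for q in(p,t):
  print([(round(r['conf'],2),np.round(r['centre']),int(r['mask'].sum())) for r in finder.trace(q,'chip_0_c')[:8]])
b=cv2.resize(p['frame'][222:255,205:260],(800,480),interpolation=cv2.INTER_CUBIC)
b=cv2.convertScaleAbs(b,alpha=2.2,beta=-300)
a=cv2.resize(t['frame'][165:215,185:215],None,fx=4,fy=4,interpolation=cv2.INTER_CUBIC)
b[:200,:120]=a[:200,:120]
cv2.imwrite('pics/g8.png',cv2.cvtColor(b,cv2.COLOR_RGB2BGR))"
```

```text
t 22.3 pos [ 0.4618 -0.3179  0.0791] turn [-0.0034 -0.0049  0.007 ] shift now [-0.0001  0.0001  0.0305] after [0.     0.     0.0305] F [ 0.29 -0.61 -0.62] M [-0.02 -0.08  0.  ] 0.2672579381752274 29.969924362376332 q [-0.65  0.23  2.01  0.    0.91 -0.69]
[(0.69, array([219., 230.]), 38), (0.36, array([239., 237.]), 17), (0.32, array([226., 246.]), 3178)]
[(0.29, array([135., 224.]), 187), (0.2, array([232., 181.]), 3166)]
```

View pics/g8.png

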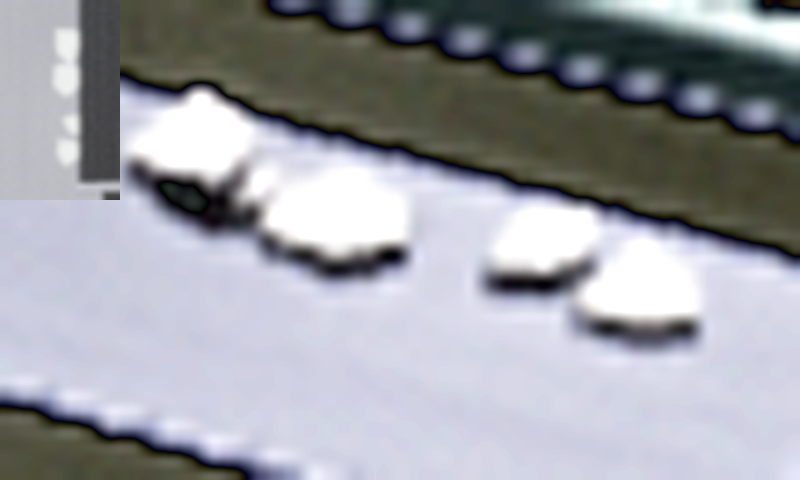

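Mat is clean. The leftmost chip in the tray leans on the fifth, which shows behind and under it. Next I set the scraper down.

>>> jog_arm([
  [[-0.0034, -0.0049, 0, 0, 0, 0.018, 1], [0, 0, 0, 0, 0, 0.008, 1], [0, 0, 0, 0, 0, 0, 1]],
])

```text
time: 22.88
tool_pos: [0.4632, -0.321, 0.0565]
tool_rot: [0.695, 0.719, 0.0, 0.004]
force: [-0.0, -0.4, -1.2]
gripper_width: 0.269
grasp_force: 30.0
```

>>> jog_arm([
  [[0, 0, 0, 0, 0, 0.0015, 1], [0, 0, 0, 0, 0, 0.001, 1], [0, 0, 0, 0, 0, 0, 1]],
])

```text
time: 23.25
tool_pos: [0.4632, -0.3213, 0.054]
tool_rot: [0.695, 0.719, 0.0, 0.004]
force: [0.5, 0.2, -1.7]
gripper_width: 0.271
grasp_force: 30.0
```

```bash
python3 -c "
from h import *
s=status.sense()
go([s['tool_pos'][0],s['tool_pos'][1],.0486],.03,0)"
```

```text
t 23.25 pos [ 0.4632 -0.3213  0.054 ] turn [0.0058 0.0055 0.005 ] shift now [ 0.     -0.      0.0054] after [0.     0.     0.0054] F [ 0.53  0.23 -1.72] M [-0.02 -0.1  -0.01] 0.27081324751013525 29.969915645197034 q [-0.65  0.27  2.02 -0.    0.85 -0.68]
```

>>> jog_arm([
  [[0.0058, 0.0055, 0, 0, 0, 0.003, 1], [0, 0, 0, 0, 0, 0.0015, 1], [0, 0, 0, 0, 0, 0, 1]],
])

```text
time: 23.62
tool_pos: [0.463, -0.3211, 0.049]
tool_rot: [0.695, 0.719, -0.0, -0.0]
force: [0.4, 0.0, -1.0]
gripper_width: 0.266
grasp_force: 30.0
```

>>> jog_arm([
  [[0, 0, 0, 0, 0, 0.0007, 1], [0, 0, 0, 0, 0, 0, 1]],
])

```text
time: 23.88
tool_pos: [0.4631, -0.3211, 0.0485]
tool_rot: [0.695, 0.719, -0.0, -0.0]
force: [0.6, -0.5, -0.7]
gripper_width: 0.268
grasp_force: 30.0
```

>>> jog_arm([
  [[0, 0, 0, 0, 0, 0.0004, 1], [0, 0, 0, 0, 0, 0, 1]],
])

```text
time: 24.12
tool_pos: [0.4632, -0.3212, 0.0484]
tool_rot: [0.695, 0.719, -0.0, -0.0]
force: [-0.7, -0.1, -0.0]
gripper_width: 0.269
grasp_force: 30.0
```

```bash
python3 -c "
from h import *
s=status.sense()
go([s['tool_pos'][0],s['tool_pos'][1],.0486],.03,0)"
```

```text
t 24.125 pos [ 0.4632 -0.3212  0.0484] turn [-0.0002 -0.0002  0.0051] shift now [ 0.     -0.     -0.0002] after [ 0.      0.     -0.0002] F [-0.69 -0.14 -0.05] M [ 0.03 -0.05 -0.07] 0.26881458092439786 29.96982696466148 q [-0.65  0.28  2.02  0.    0.84 -0.69]
```

On the bench. Release and rise.

>>> jog_arm([
  [[0, 0, 0, 0, 0, 0, 0.6], [0, 0, 0, 0, 0, 0, 0.3], [0, 0, 0, 0, 0, 0, 0.1], [0, 0, 0, 0, 0, 0, 0], [0, 0, 0, 0, 0, 0, 0]],
])

```text
time: 24.75
tool_pos: [0.4631, -0.3212, 0.0482]
tool_rot: [0.695, 0.719, -0.0, -0.0]
force: [-0.5, -0.1, 0.6]
gripper_width: 0.816
grasp_force: 0.0
```

>>> jog_arm([
  [[0, 0, 0, 0, 0, 0, 0], [0, 0, 0, 0, 0, 0, 0], [0, 0, 0, 0, 0, -0.01, 0], [0, 0, 0, 0, 0, -0.03, 0], [0, 0, 0, 0, 0, -0.05, 0]],
])

```text
time: 25.38
tool_pos: [0.4618, -0.3202, 0.1377]
tool_rot: [0.695, 0.719, -0.0, -0.002]
force: [0.4, 0.1, 0.1]
gripper_width: 1.0
grasp_force: 0.0
```

>>> jog_arm([
  [[0, 0, 0, 0, 0, -0.05, 0], [0, 0, 0, -0.03, 0, 0, 0], [0, 0, 0, -0.03, 0, 0, 0], [0, 0, 0, 0, 0, 0, 0], [0, 0, 0, 0, 0, 0, 0]],
])

```text
time: 26.0
tool_pos: [0.465, -0.3805, 0.1881]
tool_rot: [0.695, 0.719, 0.0, -0.001]
force: [-0.1, -0.4, -0.4]
gripper_width: 1.0
grasp_force: 0.0
```

```bash
python3 -c "
from h import *
s=status.sense();print(s['tool_pos'],s['gripper_width'])
p=imaging.camera('scene')
f=p['frame'].astype(int);b=(f[...,2]-f[...,0]>60)
q=proj(p,[.463,-.321,.03]);print(q,proj(p,[.463,-.321,.064]),proj(p,[.463,-.321,0.01]))
x,y=q.astype(int)
for r in b[y-16:y+16,x-18:x+18]: print(''.join('.#'[int(v)] for v in r))"
```

```text
[ 0.46504224 -0.38046178  0.18812781] 0.9995356616471387
[336.54723533 165.9295712 ] [337.44128669 156.5042872 ] [336.03138587 171.36776846]
....................................
....................................
....................................
....................................
....................................
....................................
..................###.##............
.................#######............
................########............
...............#########............
...............#########............
...............#########............
...............#######.#............
...............#######..............
...............########.............
..............#########.............
..............#########.............
.......################.............
.......################.............
......####################..........
......#####################.###.....
........#######################.....
.............##################.....
...................############.....
.........................#####......
....................................
....................................
....................................
....................................
....................................
....................................
....................................
```

```bash
python3 -c "
from h import *
print(hand_in())"
```

```text
the job is handed in; nothing more can be done
None
```

I wiped the mat clean in two light strokes and handed the job in: four chips show clearly in the tray, the fifth looks wedged under one of them (not seen separately), and the scraper stands upright and released on the bench; no verdict came back.

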